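# Find the sound shelf leaf by pressing and stand the jar on it

## Robot

A 7-joint arm with a two-finger parallel gripper is mounted at the origin on a cart in front of the work surface, level with it; the furniture and walls round the work are solid. World frame = base frame: x ahead of the robot, y to its left, z up, the work surface at z = 0. Lengths are in m, angles in rad, forces in N, time in s.
With the tool pointing down it reaches from about 0.4 to 0.85 m from the base axis. Payload 4.5 kg.
Tool frame: the origin (TCP) lies midway between the tips of the shut fingers; the grasp point (between the pads) lies 19 mm behind it; z points along the fingers, y is the line along which they close (so a half turn about z gives the same grasp; the last joint's range is limited). The gripper opens to 88 mm and grips with 3 to 60 N. Pads are 18 mm wide; open, the fingers measure 123 mm over their backs; the gripper's body (75 mm by 187 mm) begins 45 mm behind the grasp point.
Start: joints at [1.263, 0.689, -0.195, 1.565, 0.157, 0.902, -0.215], TCP at [0.21, -0.589, 0.239] pointing down, gripper open.
Joint ranges: [-3.01, 3.01], [-0.46, 2.08], [-1.47, 1.51], [0.13, 2.56], [-1, 4.14], [0.04, 2.09], [-2.66, 2.66]. Speed limits (rad/s): [2.57, 2.57, 3.14, 3.14, 3.14, 3.14, 3.14].

## Interface

Orientations are given as a unit quaternion [x, y, z, w].
In Python, from plant import get_state, viewer, workorder gives the robot as it stands. The module is installed in compiled form; this text tells all that it offers.
- The arm moves only by the tool step_arm, never from a script. Its argument "motion" is a list of rows, each an object of numbers: "wx", "wy", "wz": the turn, a rotation vector about the tool's x, y, z each as a share of 180 degrees, from -1 to 1; "dx", "dy", "dz": the shift along the tool's x, y, z each as a share of 8 cm, from -1 to 1; "claw": the finger opening in mm, from 0 to 88.1. A call has 1 to 8 rows; each row is the pose to reach, as a shift and turn from the pose commanded when the call began, along the tool's axes at that moment, turning the shorter way round; what a row does not reach only later rows make up. A row lasts 1/10 s, in which the tool goes at most 50 mm and 8.59 degrees, less where a joint would pass 70% of its speed; a pose out of reach is approached as far as the arm can. A call with a number of a shift or a turn outside -1 to 1 is refused whole. A call with a gripper value outside its range is refused whole. The fingers move at their own pace and stop on an object; "force" is the grip in N (left out, the last holds). Time passes only in rows, so rows that repeat a pose let the fingers close. It gives the time, the measured TCP pose, the force, the opening and the grip force at its end, in the units of the state.
- get_state(): the state, without advancing time (a new reading comes with each control period).
- viewer.snapshot(name): name is "side" or "top"; returns (picture, depth): 480x640x3 uint8, red, green, blue; 480x640 float32, m along the optical axis (not along the pixel's ray), 0 where there is no reading.
- viewer.calibration(name): a dict with "vfov" (degrees; the focal length in pixels is half the picture's height over the tangent of half this angle, whatever the lens; pixels are square), "cx", "cy" (the principal point, pixels), "extrinsics" (4x4, takes a point from camera to world coordinates). Camera axes: x right, y down, z forward; pixel columns grow to the right and rows downward; lengths in m; the calibration is good to about 2 mm. A picture is of the moment at which its call begins. calibration takes no time and is no camera call.
- workorder.finish_job(): hands the job in; it is judged then, once.
The state is a dict: "clock": time; "q": joint angles; "qd": joint speeds; "joint_torque": joint torques, N m; "tool_pos": TCP position; "eef_rot": TCP orientation; "contact_force": force on the tool from outside, world axes, zero at the start; "moment": the same for the moment, N m; "opening": opening from 0.0 (shut) to 1.0 (fully open); "finger_force": force on a finger pad.
Only numpy, scipy, OpenCV 4.12 (cv2) and the standard library are available. Lean on these libraries where they do the work, as an engineer would, in place of code of your own. Each camera call takes 0.05 s, during which the arm holds its last target. There are 200 camera calls.

## Task

Two of the three spring leaves on the little spice rack have gone slack and would sag under a full jar. Going from the left leaf to the middle one to the right one, press each with closed fingers on the round pad at its mid-span with about 6 N for half a second (never more than 12 N on any leaf) and judge how far it gives. Then pick up the slim dark-capped jar, set it down gently and upright in the middle of the pad of the one leaf that gives least, never letting go of it on a slack leaf, and leave the other things where they are.

Things in the scene. Friction and masses are not known exactly. Their poses are not given: they have to be found in the camera images.
- rack: Low wooden spice rack, fixed: a board 220 x 300 x 16 mm with a rail along its far edge (steel clamps up to 103 mm high) that holds three spring-steel leaves side by side, 95 mm apart. Origin on the worktop under the pad of the middle place; x points from the leaf tips to the rail (away from the robot), y to the left along the rail, z up.
- leaf_1: One of three like-looking leaves (its number does not tell its place): steel strip 54 mm wide, 4 mm thick, standing out level 142 mm from the rail towards the robot. It bends down about its root and springs back level when let go. Origin at the root, on the bend line, at its underside, 90 mm above the worktop; x runs from tip to root, z up.
- pad_1 (a point): Middle of the top of the round rubber pad, 48 mm across, 2 mm high, at mid-span of leaf_1: 70 mm from the root, 96 mm above the worktop unloaded; moves with the leaf. Pressed here, the sound leaf gives about 0.5 mm per newton, the two slack ones 1.8 and 2.5 mm per newton; any leaf can go down 30 mm here.
- leaf_2: One of three like-looking leaves (its number does not tell its place): steel strip 54 mm wide, 4 mm thick, standing out level 142 mm from the rail towards the robot. It bends down about its root and springs back level when let go. Origin at the root, on the bend line, at its underside, 90 mm above the worktop; x runs from tip to root, z up.
- pad_2 (a point): Middle of the top of the round rubber pad, 48 mm across, 2 mm high, at mid-span of leaf_2: 70 mm from the root, 96 mm above the worktop unloaded; moves with the leaf. Pressed here, the sound leaf gives about 0.5 mm per newton, the two slack ones 1.8 and 2.5 mm per newton; any leaf can go down 30 mm here.
- leaf_3: One of three like-looking leaves (its number does not tell its place): steel strip 54 mm wide, 4 mm thick, standing out level 142 mm from the rail towards the robot. It bends down about its root and springs back level when let go. Origin at the root, on the bend line, at its underside, 90 mm above the worktop; x runs from tip to root, z up.
- pad_3 (a point): Middle of the top of the round rubber pad, 48 mm across, 2 mm high, at mid-span of leaf_3: 70 mm from the root, 96 mm above the worktop unloaded; moves with the leaf. Pressed here, the sound leaf gives about 0.5 mm per newton, the two slack ones 1.8 and 2.5 mm per newton; any leaf can go down 30 mm here.
- jar: The jar to be put away: slim glass spice jar, straight round sides, dark cap, 40 mm across, 105 mm tall, about 0.3 kg, standing loose on the worktop to the left of the rack. Origin at the centre of its underside, z up.
- shaker: Salt shaker, clear with a pale domed top, 44 mm across, 90 mm tall. Bystander, loose; origin at the underside, z up.
- cup: Small spotted espresso cup, 63 mm across, 55 mm tall. Bystander, loose; origin at the underside, z up.
- jam: Wide jam jar with a pale lid, 69 mm across, 99 mm tall. Bystander, loose; origin at the underside, z up.
- spice: Spice jar with a wide red cap, 45 mm across, 106 mm tall. Bystander, loose; origin at the underside, z up.
Not all that is in view belongs to the job. Leave any purple look-alike of the jar alone.

How it is judged:
By the outcome, as a careful person would: the job done as asked, in the order asked, and still so for the second after the job is handed in, with the robot touching nothing.
It also fails if it takes over 72 s, if anything falls off the work surface, if the arm or the gripper's body presses on something with over 40 N, if the wrist force passes 120 N, or if a joint passes its speed limit or range.

## Working session

There is one attempt and no reset: what is moved stays moved. The work goes in short steps, Python scripts to look and compute and a tool call to move; the robot and the scene stay as the last step left them, time stands still between calls to the robot, and variables do not carry over. Pictures are saved under pics/ and viewed, at most 10 in all, crops included, and the job is handed in when it is done.

Besides the shell and the picture viewer there is one more tool, called after ">>>" by a JSON object that holds its "name" and its "arguments". step_arm: Moves the arm, as the interface text tells. Shift numbers are shares of 8 cm and turn numbers shares of 180 degrees, none past 1 either way. Its arguments: {"type":"object","properties":{"motion":{"type":"array","items":{"type":"object","properties":{"wx":{"type":"number","minimum":-1,"maximum":1},"wy":{"type":"number","minimum":-1,"maximum":1},"wz":{"type":"number","minimum":-1,"maximum":1},"dx":{"type":"number","minimum":-1,"maximum":1},"dy":{"type":"number","minimum":-1,"maximum":1},"dz":{"type":"number","minimum":-1,"maximum":1},"claw":{"type":"number"}}}},"force":{"type":"number"}},"required":["motion"]}

```bash
mkdir -p pics; python3 - <<'E'
from plant import get_state, viewer
import cv2,numpy as np
for n in("side","top"):
    p,d=viewer.snapshot(n); cv2.imwrite(f"pics/{n}0.png",p[:,:,::-1]); np.save(f"{n}0.npy",d)
    c=viewer.calibration(n); print(n,c["vfov"],c["cx"],c["cy"],np.round(c["extrinsics"],3).tolist())
s=get_state(); print(s)
E
```

```text
side 48.46803022690097 320.5091004681519 243.22329006279196 [[-0.869, -0.249, 0.427, 0.027], [-0.494, 0.472, -0.73, 0.993], [-0.02, -0.846, -0.533, 0.815], [0.0, 0.0, 0.0, 1.0]]
top 43.92653049860152 321.213984829878 241.06993997263407 [[-0.003, -0.979, 0.202, 0.307], [-1.0, 0.003, 0.003, -0.027], [-0.003, -0.202, -0.979, 1.557], [0.0, 0.0, 0.0, 1.0]]
{'clock': 0.1, 'q': array([ 1.26278279,  0.68988851, -0.19451882,  1.56624161,  0.1573119 ,
        0.90248504, -0.21511046]), 'qd': array([ 0.00107547, -0.00228486,  0.00126468, -0.00284122, -0.00093371,
        0.00091121, -0.00174409]), 'joint_torque': array([-3.17079888e-03, -5.28500140e+01, -1.27167083e+00, -1.53838116e+01,
       -5.25912561e-02,  1.97413094e-03,  3.46590537e-05]), 'tool_pos': array([ 0.20926465, -0.5883269 ,  0.23799701]), 'eef_rot': array([ 9.85424464e-01,  1.70111613e-01, -2.01525123e-04, -7.90045483e-04]), 'contact_force': array([ 0.46595319, -0.95006724,  0.2462313 ]), 'moment': array([-0.00040602, -0.04660175,  0.01619215]), 'finger_force': 0.0, 'opening': 0.9999819420795908}
```

View pics/side0.png

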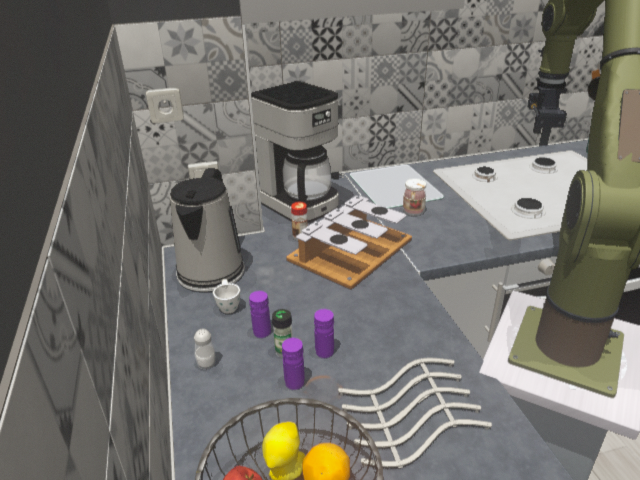

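View pics/top0.png

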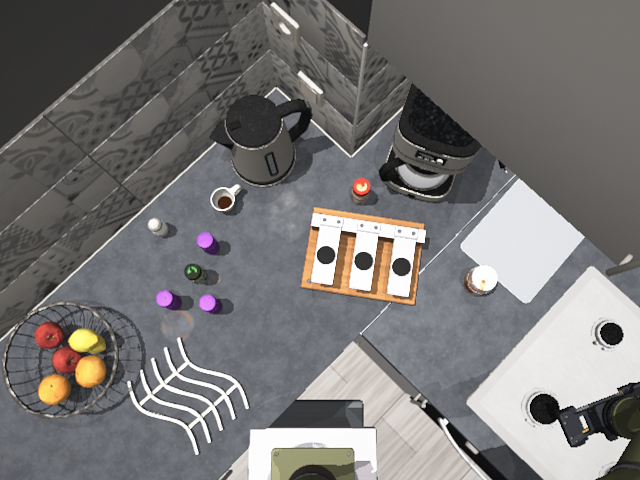

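The pictures show the rack with pads at top pixels (326,255), (364,261) and (401,267). The slim-jar candidates are the dark-capped one at top (193,272) / side (282,330), and three purple look-alikes at top (207,242), (165,299) and (210,303). The dark cap fits the description. I'll measure these and confirm in a crop.

```bash
cat > h.py <<'E'
from plant import get_state, viewer
import numpy as np
from scipy.spatial.transform import Rotation as R
def cloud(n,d):
    c=viewer.calibration(n); f=240/np.tan(np.radians(c["vfov"]/2)); E=np.array(c["extrinsics"])
    v,u=np.mgrid[0:480,0:640]
    P=np.stack([(u-c["cx"])/f*d,(v-c["cy"])/f*d,d],-1)
    return P@E[:3,:3].T+E[:3,3]
def go(target,yaw=None,from_cmd=None):
    "shift (shares of 8cm) and turn to tool-down pose, tool y closing line at world angle yaw"
    s=get_state(); p=s["tool_pos"]; r=R.from_quat(s["eef_rot"])
    d=r.inv().apply(np.array(target)-p)/.08
    w=None
    if yaw is not None:
        best=None
        for k in(0,np.pi):
            a=yaw+k; y=np.array([np.cos(a),np.sin(a),0]); z=np.array([0,0,-1]); x=np.cross(y,z)
            g=(r.inv()*R.from_matrix(np.stack([x,y,z],1))).as_rotvec()/np.pi
            if best is None or np.linalg.norm(g)<np.linalg.norm(best): best=g
        w=best
    return d.round(3),None if w is None else w.round(4)
E
python3 - <<'E'
from h import *
import cv2
d=np.load("top0.npy"); im=cv2.imread("pics/top0.png"); P=cloud("top",d)
hsv=cv2.cvtColor(im,cv2.COLOR_BGR2HSV); dark=hsv[...,2]<60
for u,v in((326,255),(364,261),(401,267)):
    m=np.zeros_like(dark); m[v-14:v+15,u-14:u+15]=1; m&=dark&(abs(P[...,2]-.096)<.012)
    q=P[m]; print("pad",q[:,:2].min(0),q[:,:2].max(0),q.mean(0).round(4),m.sum())
for n,u,v in(("jar",193,272),("p1",207,242),("p2",165,299),("p3",210,303),("shaker",157,228),("cup",224,200),("spice",361,190),("jam",481,279)):
    m=np.zeros_like(dark); m[v-20:v+21,u-20:u+21]=1; q=P[m&(P[...,2]>.03)]; t=np.percentile(q[:,2],97)
    q2=q[q[:,2]>t-.012]; print(n,"top",t.round(3),((q2.min(0)+q2.max(0))/2).round(4),(q2.max(0)-q2.min(0)).round(3))
# axis of clamps
c=cv2.resize(im[215:335,130:250],None,fx=4,fy=4); s=cv2.resize(cv2.imread("pics/side0.png")[270:400,220:350],(480,480))
cv2.imwrite("pics/crop.png",np.hstack([c[:480],s])[:, :800] if 0 else cv2.resize(np.hstack([c,s]),(800,400)))
E
```

```text
pad [ 0.55109936 -0.05472114] [ 0.59279248 -0.01224521] [ 0.5723 -0.0333  0.0959] 235
pad [ 0.53537564 -0.1473866 ] [ 0.57916965 -0.10657024] [ 0.5577 -0.127   0.0958] 240
pad [ 0.52122004 -0.24109855] [ 0.56466249 -0.20055385] [ 0.5428 -0.2207  0.0961] 237
jar top 0.11 [0.4281 0.1448 0.8278] [0.243 0.344 1.459]
p1 top 0.11 [0.4675 0.1301 0.8279] [0.322 0.314 1.459]
p2 top 0.11 [0.3944 0.1765 0.8279] [0.176 0.407 1.459]
p3 top 0.111 [0.3895 0.1236 0.8281] [0.166 0.301 1.458]
shaker top 1.557 [ 0.3066 -0.0271  1.5572] [0. 0. 0.]
cup top 0.06 [0.5379 0.1195 0.8028] [0.463 0.293 1.509]
spice top 0.158 [ 0.5405 -0.0993  0.8517] [0.468 0.144 1.411]
jam top 0.104 [ 0.4249 -0.2421  0.8248] [0.237 0.43  1.465]
```

View pics/crop.png

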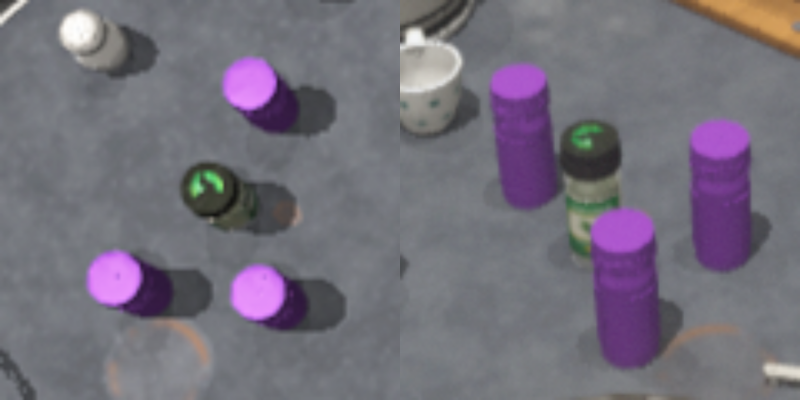

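The crop confirms the dark-capped, green-labelled jar at top (193,272); the three purple ones around it are the look-alikes.

```bash
python3 - <<'E'
from h import *
d=np.load("top0.npy"); P=cloud("top",d)
D=np.load("side0.npy"); S=cloud("side",D)
c={}
for n,u,v in(("jar",193,272),("p1",205,240),("p2",164,298),("p3",207,303)):
    q=P[v-11:v+12,u-11:u+12].reshape(-1,3); q=q[(abs(q[:,2]-.107)<.008)]
    a=(q.min(0)+q.max(0))/2; 
    # sides from the side camera
    s=S.reshape(-1,3); s=s[(np.linalg.norm(s[:,:2]-a[:2],axis=1)<.032)&(s[:,2]>.08)&(s[:,2]<.2)]
    t=s[s[:,2]>np.percentile(s[:,2],97)-.006]
    b=(t.min(0)+t.max(0))/2
    c[n]=a[:2]; print(n,a.round(4),(q.max(0)-q.min(0)).round(3),"side",b.round(4),(t.max(0)-t.min(0)).round(3))
for k in("p1","p2","p3"):
    e=c[k]-c["jar"]; print(k,np.linalg.norm(e).round(4),np.degrees(np.arctan2(e[1],e[0])).round(1))
print(get_state()["tool_pos"])
yaw=np.arctan2(.1874,.0295); print(yaw)
r=R.from_quat(get_state()["eef_rot"]); print(r.as_matrix().round(3))
for y in(yaw,yaw-np.pi/2): print(go([.5728,-.0333,.13],y))
E
```

```text
jar [0.5297 0.2963 0.1053] [0.04  0.041 0.013] side [0.5319 0.2974 0.1029] [0.039 0.041 0.007]
p1 [0.6089 0.2676 0.1065] [0.039 0.039 0.015] side [0.6116 0.2699 0.1036] [0.04  0.042 0.009]
p2 [0.4636 0.361  0.1064] [0.037 0.038 0.014] side [0.4653 0.3626 0.1029] [0.041 0.04  0.007]
p3 [0.4536 0.2553 0.1069] [0.038 0.038 0.016] side [0.4551 0.2558 0.1033] [0.04  0.044 0.008]
p1 0.0842 -19.9
p2 0.0925 135.6
p3 0.0864 -151.7
[ 0.20926465 -0.5883269   0.23799701]
1.4146603180754704
[[ 0.942  0.335 -0.001]
 [ 0.335 -0.942  0.001]
 [-0.    -0.002 -1.   ]]
(array([ 6.607, -5.011,  1.357]), array([-0.0005,  0.0002,  0.1585]))
(array([ 6.607, -5.011,  1.357]), array([-5.000e-04, -2.000e-04, -3.415e-01]))
```

>>> {"name": "step_arm", "arguments": {"motion": [{"dx": 0.9, "dy": -0.7, "wz": 0.1585, "claw": 0}, {"dx": 0.9, "dy": -0.7, "wz": 0.1585, "claw": 0}, {"dx": 0.9, "dy": -0.7, "wz": 0.1585, "claw": 0}, {"dx": 0.9, "dy": -0.7, "wz": 0.1585, "claw": 0}, {"dx": 0.9, "dy": -0.7, "wz": 0.1585, "claw": 0}], "force": 20}}

```text
$.motion[0]: bad value
```

```bash
python3 - <<'E'
from h import *
s=get_state();print(s["clock"],s["tool_pos"],s["contact_force"],s["opening"]);print(go([.5728,-.0330,.13],1.4147))
E
```

```text
0.1 [ 0.20926465 -0.5883269   0.23799701] [ 0.46595319 -0.95006724  0.2462313 ] 0.9999819420795908
(array([ 6.609, -5.014,  1.357]), array([-0.0005,  0.0002,  0.1585]))
```

>>> {"name": "step_arm", "arguments": {"motion": [{"dx": 0.9, "dy": -0.7, "dz": 0, "wx": 0, "wy": 0, "wz": 0.1585, "claw": 0}, {"dx": 0.9, "dy": -0.7, "dz": 0, "wx": 0, "wy": 0, "wz": 0.1585, "claw": 0}, {"dx": 0.9, "dy": -0.7, "dz": 0, "wx": 0, "wy": 0, "wz": 0.1585, "claw": 0}, {"dx": 0.9, "dy": -0.7, "dz": 0, "wx": 0, "wy": 0, "wz": 0.1585, "claw": 0}, {"dx": 0.9, "dy": -0.7, "dz": 0, "wx": 0, "wy": 0, "wz": 0.1585, "claw": 0}], "force": 20}}

```text
clock: 0.6
tool_pos: [0.2588, -0.5115, 0.2385]
eef_rot: [0.997, -0.078, -0.0, -0.0]
contact_force: [-1.2, -0.3, 0.4]
opening: 0.566
finger_force: 0.0
```

```bash
python3 - <<'E'
from h import *
s=get_state();print(s["clock"],s["tool_pos"],s["contact_force"],s["opening"]);print(go([.5728,-.0330,.13],1.4147))
E
```

```text
0.6 [ 0.25876602 -0.51145925  0.23852171] [-1.1859123  -0.33993651  0.42764576] 0.566216620057957
(array([ 2.954, -6.516,  1.356]), array([-0.0001,  0.0002,  0.0002]))
```

>>> {"name": "step_arm", "arguments": {"motion": [{"dx": 0.42, "dy": -0.93, "dz": 0, "wx": 0, "wy": 0, "wz": 0, "claw": 0}, {"dx": 0.42, "dy": -0.93, "dz": 0, "wx": 0, "wy": 0, "wz": 0, "claw": 0}]}}

```text
clock: 0.8
tool_pos: [0.3042, -0.4419, 0.2383]
eef_rot: [0.997, -0.077, 0.0, -0.001]
contact_force: [2.0, 0.4, 0.2]
opening: 0.389
finger_force: 0.0
```

>>> {"name": "step_arm", "arguments": {"motion": [{"dx": 0.42, "dy": -0.93, "dz": 0, "wx": 0, "wy": 0, "wz": 0, "claw": 0}, {"dx": 0.42, "dy": -0.93, "dz": 0, "wx": 0, "wy": 0, "wz": 0, "claw": 0}]}}

```text
clock: 1.0
tool_pos: [0.3497, -0.3725, 0.2385]
eef_rot: [0.997, -0.076, 0.0, -0.001]
contact_force: [0.1, -0.1, -0.3]
opening: 0.207
finger_force: 0.0
```

>>> {"name": "step_arm", "arguments": {"motion": [{"dx": 0.42, "dy": -0.93, "dz": 0, "wx": 0, "wy": 0, "wz": 0, "claw": 0}, {"dx": 0.42, "dy": -0.93, "dz": 0, "wx": 0, "wy": 0, "wz": 0, "claw": 0}]}}

```text
clock: 1.2
tool_pos: [0.3945, -0.3042, 0.2386]
eef_rot: [0.997, -0.076, 0.0, -0.001]
contact_force: [0.0, -0.4, -0.3]
opening: 0.02
finger_force: 0.0
```

>>> {"name": "step_arm", "arguments": {"motion": [{"dx": 0.42, "dy": -0.93, "dz": 0, "wx": 0, "wy": 0, "wz": 0, "claw": 0}, {"dx": 0.42, "dy": -0.93, "dz": 0, "wx": 0, "wy": 0, "wz": 0, "claw": 0}]}}

```text
clock: 1.4
tool_pos: [0.4393, -0.2358, 0.2386]
eef_rot: [0.997, -0.076, 0.0, -0.001]
contact_force: [0.7, 0.2, -0.1]
opening: 0.006
finger_force: 0.0
```

>>> {"name": "step_arm", "arguments": {"motion": [{"dx": 0.42, "dy": -0.93, "dz": 0, "wx": 0, "wy": 0, "wz": 0, "claw": 0}, {"dx": 0.42, "dy": -0.93, "dz": 0, "wx": 0, "wy": 0, "wz": 0, "claw": 0}]}}

```text
clock: 1.6
tool_pos: [0.4842, -0.1674, 0.2386]
eef_rot: [0.997, -0.076, 0.0, -0.001]
contact_force: [0.3, -0.6, -0.8]
opening: 0.001
finger_force: 0.0
```

>>> {"name": "step_arm", "arguments": {"motion": [{"dx": 0.42, "dy": -0.93, "dz": 0, "wx": 0, "wy": 0, "wz": 0, "claw": 0}, {"dx": 0.42, "dy": -0.93, "dz": 0, "wx": 0, "wy": 0, "wz": 0, "claw": 0}]}}

```text
clock: 1.8
tool_pos: [0.5289, -0.0989, 0.2385]
eef_rot: [0.997, -0.076, 0.0, -0.001]
contact_force: [0.2, 0.0, -0.3]
opening: 0.006
finger_force: 0.0
```

>>> {"name": "step_arm", "arguments": {"motion": [{"dx": 0.42, "dy": -0.93, "dz": 0, "wx": 0, "wy": 0, "wz": 0, "claw": 0}, {"dx": 0.42, "dy": -0.93, "dz": 0, "wx": 0, "wy": 0, "wz": 0, "claw": 0}, {"dx": 0.42, "dy": -0.93, "dz": 0, "wx": 0, "wy": 0, "wz": 0, "claw": 0}, {"dx": 0.42, "dy": -0.93, "dz": 0, "wx": 0, "wy": 0, "wz": 0, "claw": 0}]}}

```text
clock: 2.2
tool_pos: [0.5717, -0.0339, 0.2382]
eef_rot: [0.997, -0.077, -0.0, 0.0]
contact_force: [-0.1, -1.3, 0.1]
opening: 0.003
finger_force: 0.0
```

```bash
python3 - <<'E'
from h import *
s=get_state();print(s["clock"],s["tool_pos"],s["contact_force"],s["opening"]);print(go([.5728,-.0330,.106],1.4147))
E
```

```text
2.2 [ 0.57170913 -0.0339362   0.23822962] [-0.05626319 -1.34594308  0.13647682] 0.0029482801230132885
(array([ 0.013, -0.015,  1.653]), array([0.0002, 0.0003, 0.0006]))
```

>>> {"name": "step_arm", "arguments": {"motion": [{"dx": 0.013, "dy": -0.015, "dz": 0.85, "wx": 0, "wy": 0, "wz": 0, "claw": 0}, {"dx": 0.013, "dy": -0.015, "dz": 0.85, "wx": 0, "wy": 0, "wz": 0, "claw": 0}]}}

```text
clock: 2.4
tool_pos: [0.5704, -0.0353, 0.168]
eef_rot: [0.997, -0.079, -0.002, 0.001]
contact_force: [-0.5, -0.5, -0.8]
opening: 0.004
finger_force: 0.0
```

>>> {"name": "step_arm", "arguments": {"motion": [{"dx": 0, "dy": 0, "dz": 0.7, "wx": 0, "wy": 0, "wz": 0, "claw": 0}, {"dx": 0, "dy": 0, "dz": 0.8, "wx": 0, "wy": 0, "wz": 0, "claw": 0}, {"dx": 0, "dy": 0, "dz": 0.8, "wx": 0, "wy": 0, "wz": 0, "claw": 0}, {"dx": 0, "dy": 0, "dz": 0.8, "wx": 0, "wy": 0, "wz": 0, "claw": 0}]}}

```text
clock: 2.8
tool_pos: [0.5737, -0.0341, 0.108]
eef_rot: [0.997, -0.079, 0.001, 0.0]
contact_force: [0.3, -0.8, 0.2]
opening: 0.003
finger_force: 0.0
```

>>> {"name": "step_arm", "arguments": {"motion": [{"dx": 0, "dy": 0, "dz": 0.03, "wx": 0, "wy": 0, "wz": 0, "claw": 0}, {"dx": 0, "dy": 0, "dz": 0.06, "wx": 0, "wy": 0, "wz": 0, "claw": 0}, {"dx": 0, "dy": 0, "dz": 0.09, "wx": 0, "wy": 0, "wz": 0, "claw": 0}, {"dx": 0, "dy": 0, "dz": 0.125, "wx": 0, "wy": 0, "wz": 0, "claw": 0}, {"dx": 0, "dy": 0, "dz": 0.125, "wx": 0, "wy": 0, "wz": 0, "claw": 0}]}}

```text
clock: 3.3
tool_pos: [0.573, -0.033, 0.0965]
eef_rot: [0.997, -0.078, -0.0, 0.0]
contact_force: [0.5, -0.6, 0.3]
opening: 0.007
finger_force: 0.0
```

>>> {"name": "step_arm", "arguments": {"motion": [{"dx": 0, "dy": 0, "dz": 0.012, "wx": 0, "wy": 0, "wz": 0, "claw": 0}, {"dx": 0, "dy": 0, "dz": 0.025, "wx": 0, "wy": 0, "wz": 0, "claw": 0}, {"dx": 0, "dy": 0, "dz": 0.025, "wx": 0, "wy": 0, "wz": 0, "claw": 0}]}}

```text
clock: 3.6
tool_pos: [0.573, -0.033, 0.0946]
eef_rot: [0.997, -0.078, -0.0, 0.0]
contact_force: [-0.9, 0.6, -0.1]
opening: 0.002
finger_force: 0.6
```

>>> {"name": "step_arm", "arguments": {"motion": [{"dx": 0, "dy": 0, "dz": 0.012, "wx": 0, "wy": 0, "wz": 0, "claw": 0}, {"dx": 0, "dy": 0, "dz": 0.018, "wx": 0, "wy": 0, "wz": 0, "claw": 0}, {"dx": 0, "dy": 0, "dz": 0.018, "wx": 0, "wy": 0, "wz": 0, "claw": 0}]}}

```text
clock: 3.9
tool_pos: [0.573, -0.033, 0.0933]
eef_rot: [0.997, -0.078, -0.0, 0.0]
contact_force: [-1.4, 0.2, 2.3]
opening: 0.006
finger_force: 1.0
```

>>> {"name": "step_arm", "arguments": {"motion": [{"dx": 0, "dy": 0, "dz": 0.02, "wx": 0, "wy": 0, "wz": 0, "claw": 0}, {"dx": 0, "dy": 0, "dz": 0.035, "wx": 0, "wy": 0, "wz": 0, "claw": 0}, {"dx": 0, "dy": 0, "dz": 0.035, "wx": 0, "wy": 0, "wz": 0, "claw": 0}]}}

```text
clock: 4.2
tool_pos: [0.573, -0.033, 0.0904]
eef_rot: [0.997, -0.078, -0.0, 0.0]
contact_force: [-1.6, 0.6, 3.5]
opening: 0.0
finger_force: 1.7
```

```bash
python3 -c "
from h import *
s=get_state();print(s['tool_pos'],s['contact_force'],s['finger_force'],s['joint_torque'])"
```

```text
[ 0.57301873 -0.03300267  0.09037803] [-1.64243324  0.62041652  3.46584545] 1.710022468760144 [ 2.63936631e-01 -5.09145498e+01  1.88704558e+00 -9.29327488e+00
  8.01028451e-02 -5.37062846e-01 -2.71039164e-03]
```

>>> {"name": "step_arm", "arguments": {"motion": [{"dx": 0, "dy": 0, "dz": 0.03, "wx": 0, "wy": 0, "wz": 0, "claw": 0}, {"dx": 0, "dy": 0, "dz": 0.06, "wx": 0, "wy": 0, "wz": 0, "claw": 0}, {"dx": 0, "dy": 0, "dz": 0.06, "wx": 0, "wy": 0, "wz": 0, "claw": 0}, {"dx": 0, "dy": 0, "dz": 0.06, "wx": 0, "wy": 0, "wz": 0, "claw": 0}]}}

```text
clock: 4.6
tool_pos: [0.5732, -0.033, 0.0857]
eef_rot: [0.997, -0.078, 0.0, 0.0]
contact_force: [-1.7, 1.4, 5.4]
opening: 0.0
finger_force: 2.9
```

>>> {"name": "step_arm", "arguments": {"motion": [{"dx": 0, "dy": 0, "dz": 0, "wx": 0, "wy": 0, "wz": 0, "claw": 0}, {"dx": 0, "dy": 0, "dz": 0, "wx": 0, "wy": 0, "wz": 0, "claw": 0}]}}

```text
clock: 4.8
tool_pos: [0.5732, -0.033, 0.0858]
eef_rot: [0.997, -0.078, 0.0, 0.0]
contact_force: [-1.6, 0.4, 5.8]
opening: 0.009
finger_force: 2.9
```

>>> {"name": "step_arm", "arguments": {"motion": [{"dx": 0, "dy": 0, "dz": 0.006, "wx": 0, "wy": 0, "wz": 0, "claw": 0}, {"dx": 0, "dy": 0, "dz": 0.006, "wx": 0, "wy": 0, "wz": 0, "claw": 0}, {"dx": 0, "dy": 0, "dz": 0.006, "wx": 0, "wy": 0, "wz": 0, "claw": 0}, {"dx": 0, "dy": 0, "dz": 0.006, "wx": 0, "wy": 0, "wz": 0, "claw": 0}, {"dx": 0, "dy": 0, "dz": 0.006, "wx": 0, "wy": 0, "wz": 0, "claw": 0}, {"dx": 0, "dy": 0, "dz": 0.006, "wx": 0, "wy": 0, "wz": 0, "claw": 0}]}}

```text
clock: 5.4
tool_pos: [0.5732, -0.033, 0.0854]
eef_rot: [0.997, -0.078, 0.0, 0.0]
contact_force: [-2.0, 1.1, 6.1]
opening: 0.009
finger_force: 3.0
```

>>> {"name": "step_arm", "arguments": {"motion": [{"dx": 0, "dy": 0, "dz": -0.15, "wx": 0, "wy": 0, "wz": 0, "claw": 0}, {"dx": 0, "dy": 0, "dz": -0.5, "wx": 0, "wy": 0, "wz": 0, "claw": 0}, {"dx": 0, "dy": 0, "dz": -0.5, "wx": 0, "wy": 0, "wz": 0, "claw": 0}, {"dx": 0, "dy": 0.5, "dz": -0.5, "wx": 0, "wy": 0, "wz": 0, "claw": 0}, {"dx": 0, "dy": 1, "dz": -0.5, "wx": 0, "wy": 0, "wz": 0, "claw": 0}, {"dx": 0, "dy": 1, "dz": -0.5, "wx": 0, "wy": 0, "wz": 0, "claw": 0}]}}

```text
clock: 6.0
tool_pos: [0.559, -0.1205, 0.1252]
eef_rot: [0.997, -0.083, -0.0, 0.003]
contact_force: [-0.4, 0.1, -0.1]
opening: 0.009
finger_force: 0.0
```

```bash
python3 -c "
from h import *
s=get_state();print(s['tool_pos'],s['contact_force'],s['finger_force']);print(go([.5582,-.127,.0965],1.4147))"
```

```text
[ 0.55899088 -0.12053644  0.12524773] [-0.39491459  0.11181571 -0.12265485] 0.0
(array([0.004, 0.079, 0.36 ]), array([ 0.0019, -0.    , -0.0033]))
```

>>> {"name": "step_arm", "arguments": {"motion": [{"dx": 0, "dy": 0.19, "dz": 0, "wx": 0, "wy": 0, "wz": 0, "claw": 0}, {"dx": 0, "dy": 0.19, "dz": 0.1, "wx": 0, "wy": 0, "wz": 0, "claw": 0}, {"dx": 0, "dy": 0.19, "dz": 0.2, "wx": 0, "wy": 0, "wz": 0, "claw": 0}, {"dx": 0, "dy": 0.19, "dz": 0.3, "wx": 0, "wy": 0, "wz": 0, "claw": 0}, {"dx": 0, "dy": 0.19, "dz": 0.3, "wx": 0, "wy": 0, "wz": 0, "claw": 0}, {"dx": 0, "dy": 0.19, "dz": 0.3, "wx": 0, "wy": 0, "wz": 0, "claw": 0}]}}

```text
clock: 6.6
tool_pos: [0.5582, -0.1262, 0.1007]
eef_rot: [0.997, -0.077, -0.0, -0.0]
contact_force: [0.3, -0.7, 0.4]
opening: 0.005
finger_force: 0.0
```

```bash
python3 -c "
from h import *
s=get_state();print(s['tool_pos'],s['contact_force'],s['finger_force']);print(go([.5582,-.127,.0965],1.4147))"
```

```text
[ 0.55823791 -0.12624463  0.10071476] [ 0.25314624 -0.7350222   0.37025216] 0.0
(array([0.001, 0.009, 0.053]), array([-0.0001,  0.0003,  0.0004]))
```

>>> {"name": "step_arm", "arguments": {"motion": [{"dx": 0, "dy": 0.009, "dz": 0.03, "wx": 0, "wy": 0, "wz": 0, "claw": 0}, {"dx": 0, "dy": 0.009, "dz": 0.06, "wx": 0, "wy": 0, "wz": 0, "claw": 0}, {"dx": 0, "dy": 0.009, "dz": 0.08, "wx": 0, "wy": 0, "wz": 0, "claw": 0}, {"dx": 0, "dy": 0.009, "dz": 0.08, "wx": 0, "wy": 0, "wz": 0, "claw": 0}, {"dx": 0, "dy": 0.009, "dz": 0.08, "wx": 0, "wy": 0, "wz": 0, "claw": 0}]}}

```text
clock: 7.1
tool_pos: [0.5584, -0.1278, 0.0951]
eef_rot: [0.997, -0.078, 0.0, 0.0]
contact_force: [-0.7, 0.1, 3.3]
opening: 0.009
finger_force: 1.8
```

>>> {"name": "step_arm", "arguments": {"motion": [{"dx": 0, "dy": 0, "dz": 0.008, "wx": 0, "wy": 0, "wz": 0, "claw": 0}, {"dx": 0, "dy": 0, "dz": 0.016, "wx": 0, "wy": 0, "wz": 0, "claw": 0}, {"dx": 0, "dy": 0, "dz": 0.016, "wx": 0, "wy": 0, "wz": 0, "claw": 0}]}}

```text
clock: 7.4
tool_pos: [0.5583, -0.1278, 0.0939]
eef_rot: [0.997, -0.078, 0.0, 0.0]
contact_force: [-1.2, 0.8, 5.9]
opening: 0.006
finger_force: 3.3
```

Middle leaf: about 1.2 mm for 2.6 N, so about 0.5 mm/N, which is the sound one. I'll hold, then test the right leaf.

>>> {"name": "step_arm", "arguments": {"motion": [{"dx": 0, "dy": 0, "dz": 0, "wx": 0, "wy": 0, "wz": 0, "claw": 0}, {"dx": 0, "dy": 0, "dz": 0, "wx": 0, "wy": 0, "wz": 0, "claw": 0}, {"dx": 0, "dy": 0, "dz": 0, "wx": 0, "wy": 0, "wz": 0, "claw": 0}, {"dx": 0, "dy": 0, "dz": 0, "wx": 0, "wy": 0, "wz": 0, "claw": 0}, {"dx": 0, "dy": 0, "dz": 0, "wx": 0, "wy": 0, "wz": 0, "claw": 0}, {"dx": 0, "dy": 0, "dz": 0, "wx": 0, "wy": 0, "wz": 0, "claw": 0}]}}

```text
clock: 8.0
tool_pos: [0.5583, -0.1278, 0.094]
eef_rot: [0.997, -0.078, 0.0, 0.0]
contact_force: [-0.4, 0.2, 6.5]
opening: 0.006
finger_force: 3.2
```

>>> {"name": "step_arm", "arguments": {"motion": [{"dx": 0, "dy": 0, "dz": -0.15, "wx": 0, "wy": 0, "wz": 0, "claw": 0}, {"dx": 0, "dy": 0, "dz": -0.4, "wx": 0, "wy": 0, "wz": 0, "claw": 0}, {"dx": 0, "dy": 0, "dz": -0.4, "wx": 0, "wy": 0, "wz": 0, "claw": 0}, {"dx": 0, "dy": 0.5, "dz": -0.4, "wx": 0, "wy": 0, "wz": 0, "claw": 0}, {"dx": 0, "dy": 1, "dz": -0.4, "wx": 0, "wy": 0, "wz": 0, "claw": 0}, {"dx": 0, "dy": 1, "dz": -0.4, "wx": 0, "wy": 0, "wz": 0, "claw": 0}]}}

```text
clock: 8.6
tool_pos: [0.5432, -0.215, 0.1252]
eef_rot: [0.997, -0.083, -0.001, 0.003]
contact_force: [-0.1, -1.0, -0.2]
opening: 0.006
finger_force: 0.0
```

>>> {"name": "step_arm", "arguments": {"motion": [{"dx": 0, "dy": 0.18, "dz": 0, "wx": 0, "wy": 0, "wz": 0, "claw": 0}, {"dx": 0, "dy": 0.18, "dz": 0.1, "wx": 0, "wy": 0, "wz": 0, "claw": 0}, {"dx": 0, "dy": 0.18, "dz": 0.2, "wx": 0, "wy": 0, "wz": 0, "claw": 0}, {"dx": 0, "dy": 0.18, "dz": 0.3, "wx": 0, "wy": 0, "wz": 0, "claw": 0}, {"dx": 0, "dy": 0.18, "dz": 0.3, "wx": 0, "wy": 0, "wz": 0, "claw": 0}, {"dx": 0, "dy": 0.18, "dz": 0.3, "wx": 0, "wy": 0, "wz": 0, "claw": 0}]}}

```text
clock: 9.2
tool_pos: [0.5435, -0.2202, 0.101]
eef_rot: [0.997, -0.077, -0.0, -0.0]
contact_force: [0.1, 0.3, 0.5]
opening: 0.002
finger_force: 0.0
```

```bash
python3 -c "
from h import *
s=get_state();print(s['tool_pos'],s['contact_force'],s['finger_force']);print(go([.5434,-.2207,.0965],1.4147))"
```

```text
[ 0.54350879 -0.22017453  0.101046  ] [0.07503734 0.29948954 0.50739188] 0.0
(array([-0.   ,  0.007,  0.057]), array([-0.0001,  0.0003,  0.0004]))
```

>>> {"name": "step_arm", "arguments": {"motion": [{"dx": 0, "dy": 0.007, "dz": 0.03, "wx": 0, "wy": 0, "wz": 0, "claw": 0}, {"dx": 0, "dy": 0.007, "dz": 0.06, "wx": 0, "wy": 0, "wz": 0, "claw": 0}, {"dx": 0, "dy": 0.007, "dz": 0.09, "wx": 0, "wy": 0, "wz": 0, "claw": 0}, {"dx": 0, "dy": 0.007, "dz": 0.09, "wx": 0, "wy": 0, "wz": 0, "claw": 0}, {"dx": 0, "dy": 0.007, "dz": 0.09, "wx": 0, "wy": 0, "wz": 0, "claw": 0}]}}

```text
clock: 9.7
tool_pos: [0.5436, -0.2216, 0.0945]
eef_rot: [0.997, -0.078, 0.0, 0.0]
contact_force: [-0.3, 0.5, 1.8]
opening: 0.004
finger_force: 0.8
```

>>> {"name": "step_arm", "arguments": {"motion": [{"dx": 0, "dy": 0, "dz": 0.012, "wx": 0, "wy": 0, "wz": 0, "claw": 0}, {"dx": 0, "dy": 0, "dz": 0.025, "wx": 0, "wy": 0, "wz": 0, "claw": 0}, {"dx": 0, "dy": 0, "dz": 0.025, "wx": 0, "wy": 0, "wz": 0, "claw": 0}]}}

```text
clock: 10.0
tool_pos: [0.5435, -0.2216, 0.0924]
eef_rot: [0.997, -0.078, 0.0, 0.0]
contact_force: [-1.0, 1.0, 2.9]
opening: 0.007
finger_force: 1.6
```

>>> {"name": "step_arm", "arguments": {"motion": [{"dx": 0, "dy": 0, "dz": 0.025, "wx": 0, "wy": 0, "wz": 0, "claw": 0}, {"dx": 0, "dy": 0, "dz": 0.05, "wx": 0, "wy": 0, "wz": 0, "claw": 0}, {"dx": 0, "dy": 0, "dz": 0.05, "wx": 0, "wy": 0, "wz": 0, "claw": 0}, {"dx": 0, "dy": 0, "dz": 0.05, "wx": 0, "wy": 0, "wz": 0, "claw": 0}]}}

```text
clock: 10.4
tool_pos: [0.5435, -0.2217, 0.0885]
eef_rot: [0.997, -0.078, 0.0, 0.0]
contact_force: [-1.3, 0.7, 5.2]
opening: 0.006
finger_force: 2.9
```

>>> {"name": "step_arm", "arguments": {"motion": [{"dx": 0, "dy": 0, "dz": 0.008, "wx": 0, "wy": 0, "wz": 0, "claw": 0}, {"dx": 0, "dy": 0, "dz": 0.008, "wx": 0, "wy": 0, "wz": 0, "claw": 0}, {"dx": 0, "dy": 0, "dz": 0.008, "wx": 0, "wy": 0, "wz": 0, "claw": 0}, {"dx": 0, "dy": 0, "dz": 0.008, "wx": 0, "wy": 0, "wz": 0, "claw": 0}, {"dx": 0, "dy": 0, "dz": 0.008, "wx": 0, "wy": 0, "wz": 0, "claw": 0}, {"dx": 0, "dy": 0, "dz": 0.008, "wx": 0, "wy": 0, "wz": 0, "claw": 0}, {"dx": 0, "dy": 0, "dz": 0.008, "wx": 0, "wy": 0, "wz": 0, "claw": 0}]}}

```text
clock: 11.1
tool_pos: [0.5435, -0.2217, 0.088]
eef_rot: [0.997, -0.078, 0.0, 0.0]
contact_force: [-1.8, 0.2, 6.3]
opening: 0.009
finger_force: 3.1
```

```bash
python3 - <<'E'
from h import *
import cv2
p,d=viewer.snapshot("top"); S,D=viewer.snapshot("side")
cv2.imwrite("pics/press.png",np.hstack([cv2.resize(p[190:310,290:440,::-1],(400,320)),cv2.resize(S[180:300,280:430,::-1],(400,320))]))
P=cloud("top",np.load("top0.npy")); Q=cloud("side",np.load("side0.npy"))
ax=np.array([.9878,-.1555]); ay=np.array([.1555,.9878]); o=np.array([.5577,-.127])
for n,C in(("top",P),("side",Q)):
    q=C.reshape(-1,3); q=q[np.isfinite(q).all(1)]
    X=(q[:,:2]-o)@ax; Y=(q[:,:2]-o)@ay
    for k,y in(("L",.095),("M",0),("R",-.095)):
        m=(abs(Y-y)<.02)&(abs(q[:,2]-.094)<.006)&(abs(X)<.12)
        m2=(abs(X+.045)<.02)&(abs(Y-y)<.04)&(abs(q[:,2]-.094)<.006)
        print(n,k,"tip x",np.percentile(X[m],[.5,99.5]).round(4),"strip y",np.percentile(Y[m2],[1,99]).round(4),"pad z",np.median(q[(np.hypot(X,Y-y)<.015),2]).round(4))
E
```

```text
top L tip x [-0.0718  0.1006] strip y [0.0673 0.12  ] pad z 0.0961
top M tip x [-0.0721  0.0996] strip y [-0.0275  0.0251] pad z 0.0951
top R tip x [-0.0723  0.0996] strip y [-0.1222 -0.0694] pad z 0.0962
side L tip x [-0.0691  0.1024] strip y [0.0673 0.123 ] pad z 0.0918
side M tip x [-0.0701  0.101 ] strip y [-0.026   0.0285] pad z 0.0936
side R tip x [-0.0702  0.1018] strip y [-0.12   -0.0671] pad z 0.0934
```

View pics/press.png

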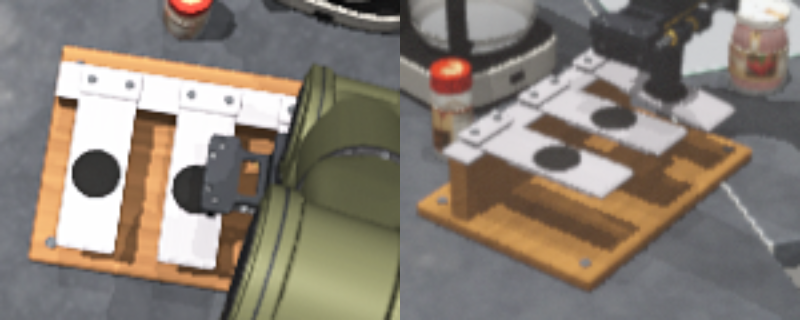

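>>> {"name": "step_arm", "arguments": {"motion": [{"dx": 0, "dy": 0, "dz": -0.2, "wx": 0, "wy": 0, "wz": 0, "claw": 0}, {"dx": 0, "dy": 0, "dz": -0.6, "wx": 0, "wy": 0, "wz": 0, "claw": 0}, {"dx": 0, "dy": -0.4, "dz": -1, "wx": 0, "wy": 0, "wz": 0, "claw": 0}, {"dx": 0, "dy": -1, "dz": -1, "wx": 0, "wy": 0, "wz": 0, "claw": 60}]}}

```text
clock: 11.6
tool_pos: [0.5581, -0.1466, 0.1712]
eef_rot: [0.997, -0.082, 0.004, 0.002]
contact_force: [0.8, 1.0, 0.8]
opening: 0.069
finger_force: 0.0
```

>>> {"name": "step_arm", "arguments": {"motion": [{"dx": 0.15, "dy": -0.5, "dz": 0, "wx": 0, "wy": 0, "wz": 0, "claw": 60}, {"dx": 0.15, "dy": -1, "dz": 0, "wx": 0, "wy": 0, "wz": 0, "claw": 60}]}}

```text
clock: 11.8
tool_pos: [0.5818, -0.0637, 0.1677]
eef_rot: [0.997, -0.078, 0.001, -0.0]
contact_force: [-0.8, 0.6, 0.4]
opening: 0.253
finger_force: 0.0
```

>>> {"name": "step_arm", "arguments": {"motion": [{"dx": -0.2, "dy": -0.5, "dz": 0, "wx": 0, "wy": 0, "wz": 0, "claw": 60}, {"dx": -0.2, "dy": -1, "dz": 0, "wx": 0, "wy": 0, "wz": 0, "claw": 60}]}}

```text
clock: 12.0
tool_pos: [0.5748, 0.0178, 0.167]
eef_rot: [0.997, -0.078, -0.002, 0.0]
contact_force: [0.5, -0.2, -0.3]
opening: 0.436
finger_force: 0.0
```

>>> {"name": "step_arm", "arguments": {"motion": [{"dx": -0.3, "dy": -0.5, "dz": 0, "wx": 0, "wy": 0, "wz": 0, "claw": 60}, {"dx": -0.3, "dy": -1, "dz": 0, "wx": 0, "wy": 0, "wz": 0, "claw": 60}]}}

```text
clock: 12.2
tool_pos: [0.5623, 0.1007, 0.1668]
eef_rot: [0.997, -0.077, -0.002, 0.0]
contact_force: [1.9, 0.2, 0.4]
opening: 0.62
finger_force: 0.0
```

>>> {"name": "step_arm", "arguments": {"motion": [{"dx": -0.4, "dy": -0.5, "dz": 0, "wx": 0, "wy": 0, "wz": 0, "claw": 60}, {"dx": -0.4, "dy": -1, "dz": 0, "wx": 0, "wy": 0, "wz": 0, "claw": 60}]}}

```text
clock: 12.4
tool_pos: [0.5419, 0.1845, 0.1667]
eef_rot: [0.997, -0.077, -0.003, 0.001]
contact_force: [0.0, 0.1, 0.8]
opening: 0.683
finger_force: 0.0
```

>>> {"name": "step_arm", "arguments": {"motion": [{"dx": -0.4, "dy": -0.5, "dz": 0, "wx": 0, "wy": 0, "wz": 0, "claw": 60}, {"dx": -0.4, "dy": -1, "dz": 0, "wx": 0, "wy": 0, "wz": 0, "claw": 60}, {"dx": -0.4, "dy": -1, "dz": 0, "wx": 0, "wy": 0, "wz": 0, "claw": 60}, {"dx": -0.4, "dy": -1, "dz": 0, "wx": 0, "wy": 0, "wz": 0, "claw": 60}]}}

```text
clock: 12.8
tool_pos: [0.5268, 0.2677, 0.167]
eef_rot: [0.997, -0.077, -0.0, 0.0]
contact_force: [0.7, -1.2, -0.8]
opening: 0.679
finger_force: 0.0
```

```bash
python3 -c "
from h import *
s=get_state();print(s['tool_pos'],s['contact_force'],s['opening']);print(go([.5308,.2968,.052],1.4147))"
```

```text
[0.52683194 0.2677081  0.16704139] [ 0.65064139 -1.19363679 -0.83351429] 0.679036624940548
(array([-0.006, -0.368,  1.438]), array([0.0002, 0.0001, 0.0007]))
```

>>> {"name": "step_arm", "arguments": {"motion": [{"dx": -0.006, "dy": -0.368, "dz": 0, "wx": 0, "wy": 0, "wz": 0, "claw": 60}, {"dx": -0.006, "dy": -0.368, "dz": 0.1, "wx": 0, "wy": 0, "wz": 0, "claw": 60}, {"dx": -0.006, "dy": -0.368, "dz": 0.4, "wx": 0, "wy": 0, "wz": 0, "claw": 60}, {"dx": -0.006, "dy": -0.368, "dz": 0.4, "wx": 0, "wy": 0, "wz": 0, "claw": 60}]}}

```text
clock: 13.2
tool_pos: [0.5297, 0.2927, 0.1328]
eef_rot: [0.997, -0.079, -0.002, 0.002]
contact_force: [0.4, 0.7, 0.1]
opening: 0.681
finger_force: 0.0
```

```bash
python3 - <<'E'
from h import *
import cv2
p,d=viewer.snapshot("top"); S,D=viewer.snapshot("side")
cv2.imwrite("pics/pre.png",np.hstack([cv2.resize(p[200:350,120:270,::-1],(400,400)),cv2.resize(S[250:400,200:350,::-1],(400,400))]))
s=get_state();print(s['tool_pos']);print(go([.5308,.2968,.052],1.4147))
E
```

```text
[0.53135013 0.29386689 0.13530269]
(array([-0.012, -0.037,  1.041]), array([ 0.0007,  0.0003, -0.0007]))
```

View pics/pre.png

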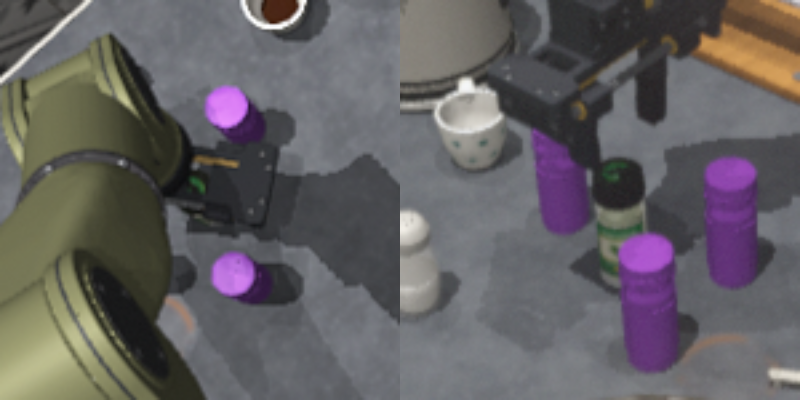

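Top and side views show the open fingers straddling the dark cap (side crop finger tips (587,165) and (651,122), jar cap (618,170)), clear of the purple jars. Descending.

>>> {"name": "step_arm", "arguments": {"motion": [{"dx": -0.012, "dy": -0.037, "dz": 0, "wx": 0, "wy": 0, "wz": 0, "claw": 60}, {"dx": -0.012, "dy": -0.037, "dz": 0.25, "wx": 0, "wy": 0, "wz": 0, "claw": 60}, {"dx": -0.012, "dy": -0.037, "dz": 0.5, "wx": 0, "wy": 0, "wz": 0, "claw": 60}, {"dx": -0.012, "dy": -0.037, "dz": 0.75, "wx": 0, "wy": 0, "wz": 0, "claw": 60}, {"dx": -0.012, "dy": -0.037, "dz": 1, "wx": 0, "wy": 0, "wz": 0, "claw": 60}, {"dx": -0.012, "dy": -0.037, "dz": 1, "wx": 0, "wy": 0, "wz": 0, "claw": 60}, {"dx": -0.012, "dy": -0.037, "dz": 1, "wx": 0, "wy": 0, "wz": 0, "claw": 60}]}}

```text
clock: 14.0
tool_pos: [0.5313, 0.2992, 0.0565]
eef_rot: [0.997, -0.078, 0.0, -0.0]
contact_force: [0.4, 0.8, 0.1]
opening: 0.677
finger_force: 0.0
```

```bash
python3 - <<'E'
from h import *
s=get_state();print(s['tool_pos'],s['contact_force']);print(go([.5308,.2968,.054],1.4147))
E
```

```text
[0.53134315 0.29919761 0.05647797] [0.3937228  0.78456968 0.12217615]
(array([-0.002,  0.031,  0.031]), array([-0.0002, -0.0003, -0.0001]))
```

>>> {"name": "step_arm", "arguments": {"motion": [{"dx": 0, "dy": 0.025, "dz": 0.03, "wx": 0, "wy": 0, "wz": 0, "claw": 50}, {"dx": 0, "dy": 0.025, "dz": 0.03, "wx": 0, "wy": 0, "wz": 0, "claw": 44}, {"dx": 0, "dy": 0.025, "dz": 0.03, "wx": 0, "wy": 0, "wz": 0, "claw": 40}, {"dx": 0, "dy": 0.025, "dz": 0.03, "wx": 0, "wy": 0, "wz": 0, "claw": 34}, {"dx": 0, "dy": 0.025, "dz": 0.03, "wx": 0, "wy": 0, "wz": 0, "claw": 30}, {"dx": 0, "dy": 0.025, "dz": 0.03, "wx": 0, "wy": 0, "wz": 0, "claw": 30}, {"dx": 0, "dy": 0.025, "dz": 0.03, "wx": 0, "wy": 0, "wz": 0, "claw": 30}], "force": 20}}

```text
clock: 14.7
tool_pos: [0.5309, 0.2971, 0.054]
eef_rot: [0.997, -0.078, 0.0, -0.0]
contact_force: [-0.3, -0.7, 4.9]
opening: 0.45
finger_force: 20.0
```

>>> {"name": "step_arm", "arguments": {"motion": [{"dx": 0, "dy": 0, "dz": -0.1, "wx": 0, "wy": 0, "wz": 0, "claw": 30}, {"dx": 0, "dy": 0, "dz": -0.3, "wx": 0, "wy": 0, "wz": 0, "claw": 30}, {"dx": 0, "dy": 0, "dz": -0.6, "wx": 0, "wy": 0, "wz": 0, "claw": 30}, {"dx": 0, "dy": 0, "dz": -1, "wx": 0, "wy": 0, "wz": 0, "claw": 30}, {"dx": 0, "dy": 0, "dz": -1, "wx": 0, "wy": 0, "wz": 0, "claw": 30}]}}

```text
clock: 15.2
tool_pos: [0.5332, 0.2986, 0.138]
eef_rot: [0.997, -0.078, 0.004, -0.002]
contact_force: [0.9, 0.0, -3.5]
opening: 0.452
finger_force: 20.0
```

>>> {"name": "step_arm", "arguments": {"motion": [{"dx": 0, "dy": 0, "dz": -0.4, "wx": 0, "wy": 0, "wz": 0, "claw": 30}, {"dx": 0, "dy": 0, "dz": -0.8, "wx": 0, "wy": 0, "wz": 0, "claw": 30}, {"dx": 0, "dy": 0, "dz": -1, "wx": 0, "wy": 0, "wz": 0, "claw": 30}, {"dx": 0, "dy": 0, "dz": -1, "wx": 0, "wy": 0, "wz": 0, "claw": 30}]}}

```text
clock: 15.6
tool_pos: [0.5316, 0.2978, 0.2155]
eef_rot: [0.997, -0.078, 0.002, -0.001]
contact_force: [0.3, 0.4, -3.6]
opening: 0.448
finger_force: 20.0
```

```bash
python3 - <<'E'
from h import *
s=get_state();print(s['tool_pos'],s['contact_force'],s['opening'],s['finger_force']);print(go([.5582,-.127,.22],1.4147))
E
```

```text
[0.53159925 0.29778079 0.21548001] [ 0.29494607  0.42818282 -3.59010818] 0.4484809598216915 20.030044589366298
(array([ 1.154,  5.193, -0.068]), array([-0.0009, -0.0011,  0.    ]))
```

>>> {"name": "step_arm", "arguments": {"motion": [{"dx": 0.1, "dy": 0.4, "dz": 0, "wx": 0, "wy": 0, "wz": 0, "claw": 30}, {"dx": 0.2, "dy": 0.7, "dz": 0, "wx": 0, "wy": 0, "wz": 0, "claw": 30}, {"dx": 0.23, "dy": 1, "dz": 0, "wx": 0, "wy": 0, "wz": 0, "claw": 30}]}}

```text
clock: 15.9
tool_pos: [0.5357, 0.2135, 0.2116]
eef_rot: [0.997, -0.078, -0.001, 0.001]
contact_force: [0.3, -1.5, -3.5]
opening: 0.456
finger_force: 20.0
```

>>> {"name": "step_arm", "arguments": {"motion": [{"dx": 0.08, "dy": 0.35, "dz": 0, "wx": 0, "wy": 0, "wz": 0, "claw": 30}, {"dx": 0.16, "dy": 0.7, "dz": 0, "wx": 0, "wy": 0, "wz": 0, "claw": 30}, {"dx": 0.23, "dy": 1, "dz": 0, "wx": 0, "wy": 0, "wz": 0, "claw": 30}]}}

```text
clock: 16.2
tool_pos: [0.5407, 0.1313, 0.2116]
eef_rot: [0.997, -0.078, -0.002, 0.001]
contact_force: [0.3, -0.3, -2.2]
opening: 0.45
finger_force: 20.0
```

>>> {"name": "step_arm", "arguments": {"motion": [{"dx": 0.08, "dy": 0.35, "dz": 0, "wx": 0, "wy": 0, "wz": 0, "claw": 30}, {"dx": 0.16, "dy": 0.7, "dz": 0, "wx": 0, "wy": 0, "wz": 0, "claw": 30}, {"dx": 0.23, "dy": 1, "dz": 0, "wx": 0, "wy": 0, "wz": 0, "claw": 30}]}}

```text
clock: 16.5
tool_pos: [0.5464, 0.0496, 0.2117]
eef_rot: [0.997, -0.078, -0.002, 0.001]
contact_force: [0.3, 0.3, -3.9]
opening: 0.461
finger_force: 20.0
```

>>> {"name": "step_arm", "arguments": {"motion": [{"dx": 0.08, "dy": 0.35, "dz": 0, "wx": 0, "wy": 0, "wz": 0, "claw": 30}, {"dx": 0.16, "dy": 0.7, "dz": 0, "wx": 0, "wy": 0, "wz": 0, "claw": 30}, {"dx": 0.23, "dy": 1, "dz": 0, "wx": 0, "wy": 0, "wz": 0, "claw": 30}]}}

```text
clock: 16.8
tool_pos: [0.5522, -0.0321, 0.2117]
eef_rot: [0.997, -0.078, -0.002, 0.0]
contact_force: [0.5, -0.5, -3.5]
opening: 0.454
finger_force: 20.0
```

>>> {"name": "step_arm", "arguments": {"motion": [{"dx": 0.08, "dy": 0.35, "dz": 0, "wx": 0, "wy": 0, "wz": 0, "claw": 30}, {"dx": 0.16, "dy": 0.65, "dz": 0, "wx": 0, "wy": 0, "wz": 0, "claw": 30}, {"dx": 0.23, "dy": 0.9, "dz": 0, "wx": 0, "wy": 0, "wz": 0, "claw": 30}, {"dx": 0.23, "dy": 1, "dz": 0, "wx": 0, "wy": 0, "wz": 0, "claw": 30}, {"dx": 0.23, "dy": 1, "dz": 0, "wx": 0, "wy": 0, "wz": 0, "claw": 30}, {"dx": 0.23, "dy": 1, "dz": 0, "wx": 0, "wy": 0, "wz": 0, "claw": 30}]}}

```text
clock: 17.4
tool_pos: [0.5587, -0.1106, 0.2126]
eef_rot: [0.997, -0.077, -0.001, -0.001]
contact_force: [0.5, 0.2, -3.3]
opening: 0.454
finger_force: 20.0
```

```bash
python3 - <<'E'
from h import *
s=get_state();print(s['tool_pos'],s['contact_force'],s['opening'],s['finger_force']);print(go([.5582,-.127,.160],1.4147))
E
```

```text
[ 0.5586558  -0.11063061  0.21260031] [ 0.45939801  0.163327   -3.3383826 ] 0.4540471085843514 20.03039792412892
(array([0.027, 0.204, 0.657]), array([-0.0004,  0.0005,  0.0004]))
```

>>> {"name": "step_arm", "arguments": {"motion": [{"dx": 0.027, "dy": 0.204, "dz": 0, "wx": 0, "wy": 0, "wz": 0, "claw": 30}, {"dx": 0.027, "dy": 0.204, "dz": 0.2, "wx": 0, "wy": 0, "wz": 0, "claw": 30}, {"dx": 0.027, "dy": 0.204, "dz": 0.4, "wx": 0, "wy": 0, "wz": 0, "claw": 30}, {"dx": 0.027, "dy": 0.204, "dz": 0.6, "wx": 0, "wy": 0, "wz": 0, "claw": 30}, {"dx": 0.027, "dy": 0.204, "dz": 0.65, "wx": 0, "wy": 0, "wz": 0, "claw": 30}, {"dx": 0.027, "dy": 0.204, "dz": 0.65, "wx": 0, "wy": 0, "wz": 0, "claw": 30}, {"dx": 0.027, "dy": 0.204, "dz": 0.65, "wx": 0, "wy": 0, "wz": 0, "claw": 30}]}}

```text
clock: 18.1
tool_pos: [0.5593, -0.1281, 0.1619]
eef_rot: [0.997, -0.077, 0.001, -0.0]
contact_force: [1.7, -0.2, -2.7]
opening: 0.45
finger_force: 20.0
```

```bash
python3 - <<'E'
from h import *
import cv2
S,D=viewer.snapshot("side")
cv2.imwrite("pics/pre2.png",cv2.resize(S[130:290,270:430,::-1],(560,560)))
s=get_state();print(s['tool_pos'],s['contact_force'],R.from_quat(s['eef_rot']).as_matrix()[:,2]);print(go([.5582,-.127,.150],1.4147))
E
```

```text
[ 0.55945361 -0.12834911  0.16208046] [-0.46400971 -0.6489891  -2.84105681] [ 1.60718239e-03 -9.77620519e-05 -9.99998704e-01]
(array([-0.018, -0.014,  0.151]), array([-0.    , -0.0005,  0.0002]))
```

View pics/pre2.png

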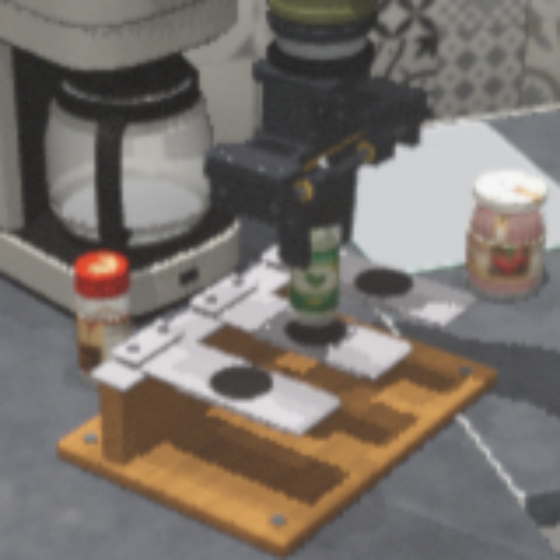

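The jar hangs upright right over the middle pad (base (318,320), pad (317,330)). Lowering gently.

>>> {"name": "step_arm", "arguments": {"motion": [{"dx": -0.018, "dy": -0.014, "dz": 0.04, "wx": 0, "wy": 0, "wz": 0, "claw": 30}, {"dx": -0.018, "dy": -0.014, "dz": 0.08, "wx": 0, "wy": 0, "wz": 0, "claw": 30}, {"dx": -0.018, "dy": -0.014, "dz": 0.11, "wx": 0, "wy": 0, "wz": 0, "claw": 30}, {"dx": -0.018, "dy": -0.014, "dz": 0.13, "wx": 0, "wy": 0, "wz": 0, "claw": 30}, {"dx": -0.018, "dy": -0.014, "dz": 0.145, "wx": 0, "wy": 0, "wz": 0, "claw": 30}, {"dx": -0.018, "dy": -0.014, "dz": 0.145, "wx": 0, "wy": 0, "wz": 0, "claw": 30}, {"dx": -0.018, "dy": -0.014, "dz": 0.145, "wx": 0, "wy": 0, "wz": 0, "claw": 30}]}}

```text
clock: 18.85
tool_pos: [0.5574, -0.1275, 0.1498]
eef_rot: [0.997, -0.078, -0.0, 0.0]
contact_force: [-1.1, -0.2, -1.7]
opening: 0.458
finger_force: 20.0
```

>>> {"name": "step_arm", "arguments": {"motion": [{"dx": 0, "dy": 0, "dz": 0.01, "wx": 0, "wy": 0, "wz": 0, "claw": 30}, {"dx": 0, "dy": 0, "dz": 0.014, "wx": 0, "wy": 0, "wz": 0, "claw": 30}, {"dx": 0, "dy": 0, "dz": 0.014, "wx": 0, "wy": 0, "wz": 0, "claw": 30}, {"dx": 0, "dy": 0, "dz": 0.014, "wx": 0, "wy": 0, "wz": 0, "claw": 30}]}}

```text
clock: 19.25
tool_pos: [0.5574, -0.1275, 0.1488]
eef_rot: [0.997, -0.078, -0.0, 0.0]
contact_force: [-2.0, 0.3, 1.9]
opening: 0.456
finger_force: 20.0
```

>>> {"name": "step_arm", "arguments": {"motion": [{"dx": 0, "dy": 0, "dz": -0.008, "wx": 0, "wy": 0, "wz": 0, "claw": 30}, {"dx": 0, "dy": 0, "dz": -0.008, "wx": 0, "wy": 0, "wz": 0, "claw": 30}, {"dx": 0, "dy": 0, "dz": -0.008, "wx": 0, "wy": 0, "wz": 0, "claw": 30}]}}

```text
clock: 19.55
tool_pos: [0.5575, -0.1275, 0.1492]
eef_rot: [0.997, -0.078, -0.0, 0.0]
contact_force: [-1.1, 1.2, 2.0]
opening: 0.452
finger_force: 20.0
```

>>> {"name": "step_arm", "arguments": {"motion": [{"dx": 0, "dy": 0, "dz": -0.009, "wx": 0, "wy": 0, "wz": 0, "claw": 30}, {"dx": 0, "dy": 0, "dz": -0.009, "wx": 0, "wy": 0, "wz": 0, "claw": 30}, {"dx": 0, "dy": 0, "dz": -0.009, "wx": 0, "wy": 0, "wz": 0, "claw": 30}]}}

```text
clock: 19.85
tool_pos: [0.5577, -0.1275, 0.1498]
eef_rot: [0.997, -0.078, 0.0, 0.0]
contact_force: [-0.6, -0.4, -2.5]
opening: 0.452
finger_force: 20.0
```

>>> {"name": "step_arm", "arguments": {"motion": [{"dx": 0, "dy": 0, "dz": 0.006, "wx": 0, "wy": 0, "wz": 0, "claw": 30}, {"dx": 0, "dy": 0, "dz": 0.006, "wx": 0, "wy": 0, "wz": 0, "claw": 30}, {"dx": 0, "dy": 0, "dz": 0.006, "wx": 0, "wy": 0, "wz": 0, "claw": 30}]}}

```text
clock: 20.15
tool_pos: [0.5577, -0.1275, 0.1495]
eef_rot: [0.997, -0.078, 0.0, 0.0]
contact_force: [-0.1, 0.6, -0.6]
opening: 0.451
finger_force: 20.0
```

>>> {"name": "step_arm", "arguments": {"motion": [{"dx": 0, "dy": 0, "dz": 0, "wx": 0, "wy": 0, "wz": 0, "claw": 41}, {"dx": 0, "dy": 0, "dz": 0, "wx": 0, "wy": 0, "wz": 0, "claw": 43}, {"dx": 0, "dy": 0, "dz": 0, "wx": 0, "wy": 0, "wz": 0, "claw": 46}, {"dx": 0, "dy": 0, "dz": 0, "wx": 0, "wy": 0, "wz": 0, "claw": 52}, {"dx": 0, "dy": 0, "dz": 0, "wx": 0, "wy": 0, "wz": 0, "claw": 60}, {"dx": 0, "dy": 0, "dz": 0, "wx": 0, "wy": 0, "wz": 0, "claw": 64}, {"dx": 0, "dy": 0, "dz": 0, "wx": 0, "wy": 0, "wz": 0, "claw": 64}]}}

```text
clock: 20.85
tool_pos: [0.5575, -0.1275, 0.1494]
eef_rot: [0.997, -0.078, 0.0, 0.0]
contact_force: [-0.0, 0.4, 0.2]
opening: 0.728
finger_force: 0.0
```

>>> {"name": "step_arm", "arguments": {"motion": [{"dx": 0, "dy": 0, "dz": -0.15, "wx": 0, "wy": 0, "wz": 0, "claw": 64}, {"dx": 0, "dy": 0, "dz": -0.4, "wx": 0, "wy": 0, "wz": 0, "claw": 64}, {"dx": 0, "dy": 0, "dz": -0.7, "wx": 0, "wy": 0, "wz": 0, "claw": 64}, {"dx": 0, "dy": 0, "dz": -1, "wx": 0, "wy": 0, "wz": 0, "claw": 64}, {"dx": 0, "dy": 0, "dz": -1, "wx": 0, "wy": 0, "wz": 0, "claw": 64}]}}

```text
clock: 21.35
tool_pos: [0.5598, -0.128, 0.2334]
eef_rot: [0.997, -0.078, 0.004, 0.0]
contact_force: [1.2, -0.7, 0.2]
opening: 0.728
finger_force: 0.0
```

>>> {"name": "step_arm", "arguments": {"motion": [{"dx": 0, "dy": 0, "dz": -0.4, "wx": 0, "wy": 0, "wz": 0, "claw": 64}, {"dx": 0, "dy": 0, "dz": -0.7, "wx": 0, "wy": 0, "wz": 0, "claw": 64}, {"dx": 0, "dy": 0, "dz": -0.7, "wx": 0, "wy": 0, "wz": 0, "claw": 64}, {"dx": 0, "dy": 0, "dz": -0.7, "wx": 0, "wy": 0, "wz": 0, "claw": 64}]}}

```text
clock: 21.75
tool_pos: [0.5572, -0.1274, 0.2854]
eef_rot: [0.997, -0.078, -0.0, 0.0]
contact_force: [-0.7, -0.2, -0.1]
opening: 0.729
finger_force: 0.0
```

```bash
python3 - <<'E'
from h import *
import cv2
S,D=viewer.snapshot("side")
cv2.imwrite("pics/end.png",S[:,:,::-1])
s=get_state();print(s['tool_pos'],s['contact_force'],s["clock"])
q=cloud("side",D).reshape(-1,3); q=q[(np.hypot(q[:,0]-.5577,q[:,1]+.127)<.04)&(q[:,2]>.12)&(q[:,2]<.21)]
for a in(.13,.15,.17,.19): 
    t=q[abs(q[:,2]-a)<.01]; print(a,len(t),t.min(0).round(3),t.max(0).round(3))
t=q[q[:,2]>.196]; print(((t.min(0)+t.max(0))/2).round(4),(t.max(0)-t.min(0)).round(3))
E
```

```text
[ 0.5567464  -0.12727371  0.28458395] [-0.68824784  0.36422422  0.18588532] 21.8
0.13 105 [ 0.538 -0.136  0.12 ] [ 0.575 -0.101  0.14 ]
0.15 102 [ 0.538 -0.137  0.14 ] [ 0.576 -0.102  0.16 ]
0.17 101 [ 0.537 -0.132  0.16 ] [ 0.577 -0.104  0.18 ]
0.19 174 [ 0.538 -0.143  0.18 ] [ 0.579 -0.103  0.2  ]
[ 0.5591 -0.1247  0.199 ] [0.041 0.037 0.006]
```

View pics/end.png

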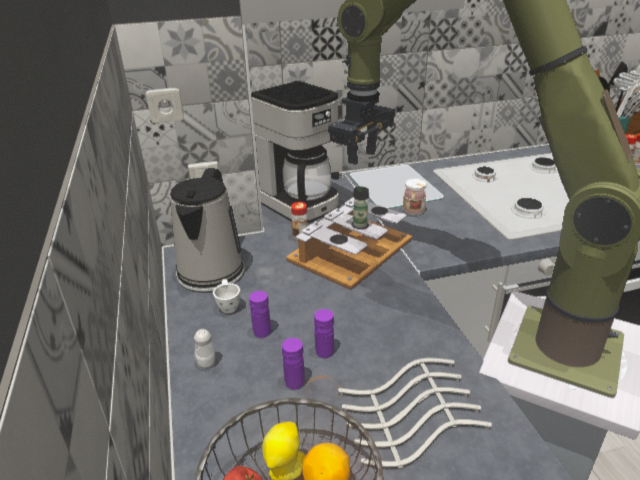

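The jar stands upright on the middle pad (side (361,208)), within about 2 mm of centre. The purple jars and other things are where they were, and the gripper is clear.

```bash
python3 -c "
from plant import workorder
print(workorder.finish_job())"
```

```text
the job is handed in; nothing more can be done
None
```

The jar is standing upright on the middle leaf, within about 2 mm of its pad centre. That leaf gave least at about 6 N: roughly 2 mm, against 10–11 mm on the left and 8 mm on the right. The job is handed in and the other things look unmoved.

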